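Fetch the spatula out from under the organiser's upper tier

TASK

Take the wooden spatula by its handle out of the bottom tier of the clear organiser: it is longer than the opening in front of the upper tier, so tilt it, handle end up first, and draw it out diagonally through that opening. Finish while still holding it in the gripper, still and in the air, every part of it higher than anything on the organiser. Do not force it against the acrylic, and leave the weight, the valve, the bowl and the lid where they are.

Things in the scene. Friction and masses are not known exactly. Their poses are not given: they have to be found in the camera images.
- organiser: Clear acrylic two-tier organiser with blue edges, stuck to the marble. Origin: centre of its underside; x along its length, z up. Bottom tier: a tray, inside x -145 to 145, y -75 to 75 mm, floor at z = 6 mm, walls 5 mm thick up to z = 75 mm. Upper tier: covers the x < 0 half from wall to wall; its 5 mm floor spans z = 73 to 78 mm and ends at x = 0, its rim rises to z = 100 mm.
- opening (a point): Middle of the opening (organiser x = 72, y = 0, z = 75 mm): the bottom tier's only opening is its open top over organiser x = 0 to 145 mm, y = -75 to 75 mm, between the upper tier's edge and the end wall. A red gasket (look only) and two small bays at the -x end are in the upper tier.
- spatula: Wooden spatula, 250 mm long, 65 to 105 g, lying flat on the bottom tier's floor, roughly along the organiser's x, blade under the upper tier, handle towards the organiser's +x end. Origin: middle of its length, on its underside; x runs to the handle end, z up. Handle: straight bar 16 mm wide (y), 18 mm high, from x = -40 to 125 mm. Blade: 46 mm wide, 8 mm thick, the rest.
- blade_end (a point): Middle of the spatula's blade end, on its underside (spatula x = -125 mm).
- handle_end (a point): Middle of the spatula's handle end, on its underside (spatula x = 125 mm).
- weight: Steel regulator weight, 28 mm across, 36 mm high, standing in one of the two small bays of the upper tier. Origin: centre of its underside (z axis up). Leave it.
- valve: Brass safety valve, 24 mm across, 20 mm high, standing in the other small bay. Origin: centre of its underside. Leave it.
- bowl: Glass bowl, 130 mm across, 55 mm high, on the marble beside the organiser. Origin: centre of its underside. Leave it.
- kadai_lid: Round steel kadai lid with a knob, 200 mm across, 56 mm high with the knob, lying on the marble on the other side of the organiser from the bowl. Origin: centre of its underside. Leave it.
There are look-alikes about, which are no part of the job. Of the things shaped like the bowl, the glass one is meant.

How it is judged:
By the outcome, as a careful person would: the job done as asked, in the order asked, and still so for the second after the job is handed in, while the arm keeps its last pose, push and grip.
It also fails if it takes over 42 s, if anything falls off the work surface, if the arm or the gripper's body presses on something with over 40 N, if the wrist force passes 120 N, or if a joint passes its speed limit or range.

ROBOT

A 6-joint arm with a two-finger parallel gripper is mounted at the origin on the work surface. World frame = base frame: x ahead of the robot, y to its left, z up, the work surface at z = 0. Lengths are in m, angles in degrees, forces in N, time in s.
With the tool pointing down it reaches from about 0.375 to 0.925 m from the base axis. Payload 5.7 kg.
Tool frame: the origin (TCP) lies on the centre line of the jaws, within the pads' length; the fingertips stand 19 mm ahead of it and the grasp point (between the pads) is the TCP; z points along the fingers, y is the direction in which the jaws open and shut (so a half turn about z gives the same grasp; the last joint's range is limited). The gripper opens to 88 mm and grips with 3 to 60 N. Pads are 20 mm wide; open, the fingers measure 115 mm over their backs; the gripper's body (75 mm by 178 mm) begins 61 mm behind the grasp point.
Start: joints at [-75.98, 20.558, 86.54, -0, 72.909, -6.595], TCP at [0.211, -0.562, 0.242] pointing down, gripper open.
Joint ranges: [-170.27, 170.27], [-57.76, 135], [12.27, 136.19], [-55.21, 235.2], [11.17, 155.16], [-170.74, 170.74]. Speed limits (degrees/s): [136.94, 136.94, 180, 180, 180, 180].

INTERFACE

Orientations are given as a 3x3 rotation matrix whose columns are the frame's x, y, z axes.
In Python, from rig import * gives the robot as it stands. Calls block until the motion is done:
- reach(position, orientation): joint-space move of the TCP to a pose.
- servo_line(position, velocity=0.15, rotation=None): straight line of the TCP; rotation=None keeps the orientation; velocity is the mean speed in m/s.
- set_joints(angles): joint-space move.
- command_gripper(opening): finger opening in m; the grip force is fixed at half the most; returns when the fingers have stopped.
- wait(seconds).
- ik(position, orientation): joint angles nearest the present ones, or None.
- get_image(name): name is "scene" or "side" or "wrist"; returns the picture (480x640x3 uint8, red, green, blue); there is no depth.
- camera_info(name): a dict with "fx", "fy", "cx", "cy" (pixels), "world_from_camera" (4x4, takes a point from camera to world coordinates); the wrist camera has in their place "T_tool_cam" (4x4, takes a point from camera to tool coordinates, whose origin is the TCP and whose axes are the flange's). Camera axes: x right, y up, looking along -z (the intrinsics and any distortion apply to the point x, -y, -z); pixel columns grow to the right and rows downward; lengths in m; the calibration is good to about 2 mm. The wrist camera is an equidistant fisheye: a pixel r from the principal point sees the ray r / f radians off the axis. A picture is of the moment at which its call begins: read the wrist's pose just before it. camera_info takes no time and is no camera call.
A pose or a line that the arm cannot do raises Unreachable and nothing moves.
- finish_job(): hands the job in, once; it reports no verdict.
Trained networks look in the newest picture that a camera, given by its name, has taken for a name from the list of things; names that differ only in an ending like _2 or _b are one class to them, and where a whole thing is asked for, a point or a joint stands for the part that bears it (a point fixed in the world has none). Each returns a list of dicts, best first, with "confidence" (0 to 1); they miss things now and then, are a little off and sometimes report something else, mostly with a low value. They report only what shows in the picture. A call takes as long as a camera call. They do not tell look-alikes from the thing itself.
- find_in(camera, target): "location" ([x, y, z] in m, in the coordinates of the camera as it stood for that picture, good to about 4 mm: the middle of the surface that is visible of it).
- regions_of(camera, target): "region" (480x640 bool, what is visible of it).
- place_of(camera, target): "location" ([x, y, z] in m, in the coordinates of the camera as it stood for that picture, good to about 4 mm: a listed point, or the origin of a listed thing).
Readings, each from a call of its own:
- get_clock(): time.
- get_qpos(): joint angles.
- get_qd(): joint speeds.
- get_effort(): joint torques, N m.
- get_tool_pos(): TCP position.
- get_tcp_rot(): TCP orientation.
- get_force(): force on the tool from outside, world axes, zero at the start.
- get_ft_torque(): the same for the moment, N m.
- get_finger_gap(): finger opening in m.
Only numpy, scipy, OpenCV 4.12 (cv2) and the standard library are available. Lean on these libraries where they do the work, as an engineer would, in place of code of your own. Each camera call takes 0.05 s, during which the arm holds its last target. There are 200 camera calls.

## Working session

There is one attempt and no reset: what is moved stays moved. The work goes in short steps, each a Python script; the robot and the scene stay as the last script left them, time stands still between calls to the robot, and variables do not carry over. Pictures are saved under pics/ and viewed, about 8 in all and at most 12, crops included, and the job is handed in when it is done.

```bash
mkdir -p pics
cat > h.py <<'E'
from rig import *
import numpy as np, cv2
def save(n,im): cv2.imwrite('pics/'+n+'.png',cv2.cvtColor(im,cv2.COLOR_RGB2BGR))
def w(cam,p):
    T=camera_info(cam)['world_from_camera']; return (np.array(T)@np.r_[p,1])[:3]
def px(cam,P):
    c=camera_info(cam); q=np.linalg.inv(np.array(c['world_from_camera']))@np.r_[P,1]
    return np.array([c['cx']+c['fx']*q[0]/-q[2], c['cy']+c['fy']*q[1]/q[2]])
E
python3 - <<'E'
from h import *
np.set_printoptions(precision=4,suppress=True)
for c in ['scene','side']:
    save(c,get_image(c)); i=camera_info(c); print(c,{k:v for k,v in i.items() if k!='world_from_camera'},np.array(i['world_from_camera'])[:3,3])
    for t in ['organiser','opening','spatula','blade_end','handle_end','weight','valve','bowl','kadai_lid']:
        for d in place_of(c,t)[:3]:
            P=w(c,d['location']); print(t,round(d['confidence'],2),P,px(c,P))
print(get_clock())
E
```

```text
scene {'fx': 515.3552501883435, 'fy': 515.3552501883435, 'cx': 318.25178663052566, 'cy': 241.65284322119004} [ 1.3849 -0.5603  0.8049]
organiser 0.69 [ 0.603  -0.1149 -0.0033] [297.6204 297.6278]
opening 0.67 [ 0.6521 -0.065   0.0727] [328.0612 277.2458]
spatula 0.6 [ 0.591  -0.1118  0.0064] [296.2335 291.0763]
handle_end 0.94 [ 0.6703 -0.0128  0.0037] [350.2703 297.2866]
weight 0.66 [ 0.5539 -0.2434  0.0758] [235.6876 277.5444]
weight 0.51 [ 0.5314 -0.4807 -0.0026] [130.6351 336.3591]
valve 0.37 [ 0.6038 -0.1184 -0.0039] [296.5174 298.5232]
bowl 0.98 [ 0.3496 -0.4367 -0.0065] [128.6407 282.7929]
bowl 0.94 [ 0.7228 -0.4567 -0.001 ] [171.4101 395.3021]
bowl 0.77 [ 0.5322 -0.4807 -0.0012] [130.6305 336.1496]
kadai_lid 0.66 [ 0.4481  0.4607 -0.0029] [437.4928 203.2616]
side {'fx': 542.456977664702, 'fy': 542.456977664702, 'cx': 318.40373080863077, 'cy': 236.56042799859472} [ 0.4524 -1.0329  0.8028]
organiser 0.72 [ 0.601  -0.1138  0.0029] [350.3444 289.9431]
opening 0.81 [ 0.6469 -0.0628  0.0748] [368.2624 249.5574]
handle_end 0.56 [ 0.6708 -0.0162  0.0006] [373.5139 262.3284]
weight 0.73 [ 0.5564 -0.2405  0.0784] [337.7754 304.1584]
valve 0.54 [ 0.6463 -0.0598  0.0704] [367.6658 250.3891]
valve 0.52 [ 0.4994 -0.1894  0.078 ] [307.0903 289.3564]
bowl 0.92 [ 0.7197 -0.4545  0.0061] [444.6909 411.2568]
bowl 0.87 [ 0.3439 -0.4344  0.0031] [228.802  420.2065]
bowl 0.59 [ 0.5337 -0.4749 -0.001 ] [340.3913 432.7433]
kadai_lid 0.89 [0.4552 0.4639 0.0042] [277.906  171.0341]
1.0
```

View pics/scene.png

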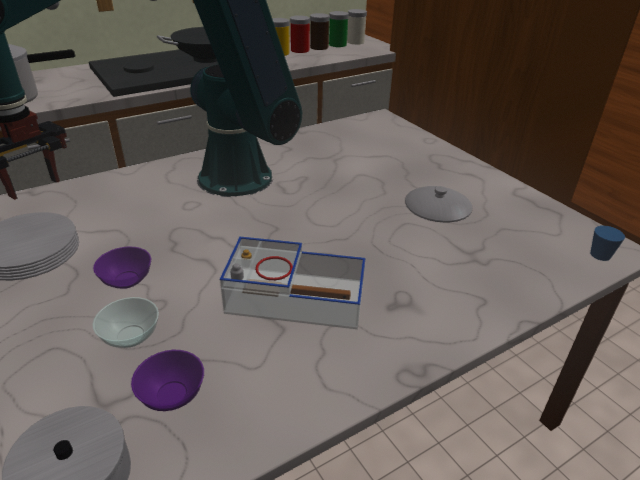

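View pics/side.png

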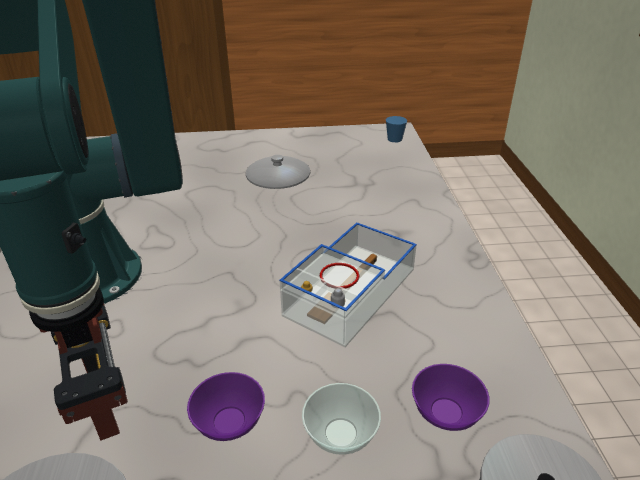

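The scene shows the organiser at about (295,280), with the handle end at (350,293). In the side view the organiser is at about (345,285) and the handle at (371,260).

The spatula is the only wooden object. The bowls at (123,268) and (168,380) and their lookalikes are not near the path. Next I go above the opening for a close wrist view.

```bash
cat >> h.py <<'E'
from scipy.spatial.transform import Rotation as R
def tool(yaw,tilt=0,flip=False):
    # tool down, tool x along +-org x at yaw (deg); tilt raises the +x end
    a=np.radians(yaw); ex=np.array([np.cos(a),np.sin(a),0]); ey=np.array([-np.sin(a),np.cos(a),0]); s=-1 if flip else 1
    M=np.c_[s*ex,-s*ey,[0,0,-1]]
    return R.from_rotvec(-np.radians(tilt)*ey).as_matrix()@M
def wpix(P,T,c):  # project world pts to fisheye, T=world_from_cam
    q=(np.linalg.inv(T)@np.c_[P,np.ones(len(P))].T)[:3].T
    d=np.c_[q[:,0],-q[:,1],-q[:,2]]; h=np.hypot(d[:,0],d[:,1]); th=np.arctan2(h,d[:,2])
    return np.c_[c['cx']+c['fx']*th*d[:,0]/h, c['cy']+c['fy']*th*d[:,1]/h]
def wT():
    T=np.eye(4);T[:3,:3]=get_tcp_rot();T[:3,3]=get_tool_pos();return T@np.array(camera_info('wrist')['T_tool_cam'])
def orgpts(P,o,yaw): return (R.from_euler('z',yaw,degrees=True).as_matrix()@(np.array(P,float)/1000).T).T+np.array([o[0],o[1],0])
E
python3 - <<'E'
from h import *
np.set_printoptions(precision=4,suppress=True)
p=np.array([0.645,-0.07,0.30])
for f in (0,1):
    for t in (0,28): print(f,t,ik(p,tool(46.7,t,f)))
f=0 if ik(p,tool(46.7,28,0)) is not None else 1
reach(p,tool(46.7,0,f))
T=wT(); im=get_image('wrist'); save('w1',im); np.save('T1.npy',T)
print(f,T[:3,3],{k:v for k,v in camera_info('wrist').items() if k!='T_tool_cam'},get_clock(),get_qpos())
for t in ['organiser','opening','spatula','blade_end','handle_end','weight','valve']:
    for d in place_of('wrist',t)[:2]:
        print(t,round(d['confidence'],2),(T@np.r_[d['location'],1])[:3])
m=regions_of('wrist','spatula')
if m: np.save('m1.npy',m[0]['region']); print(m[0]['region'].sum())
c=camera_info('wrist')
def draw(im,o,yaw):
    im=im.copy()
    for L in [[(-150,-80,75),(150,-80,75),(150,80,75),(-150,80,75)],[(-150,-80,100),(0,-80,100),(0,80,100),(-150,80,100)]]:
        q=wpix(orgpts(L,o,yaw),T,c); cv2.polylines(im,[q.round().astype(int)],True,(0,255,0),1)
    return im
save('w1d',draw(im,(0.602,-0.1145),46.7))
E
```

```text
0 0 [-12.2901  22.1859  75.6147  -0.      82.1994  31.0099]
0 28 [-27.1763  16.6788  90.0051  29.1586  67.7669   6.2082]
1 0 [ -12.2901   22.1859   75.6147   -0.       82.1994 -148.9901]
1 28 None
0 [ 0.6933 -0.0193  0.4425] {'fx': 371.64829954431775, 'fy': 371.64829954431775, 'cx': 319.1443231117574, 'cy': 238.17846812591623} 3.3917 [-12.3776  22.1892  75.6233  -0.017   82.1961  31.004 ]
opening 0.84 [ 0.6469 -0.0639  0.0762]
spatula 0.97 [ 0.5908 -0.1086  0.0055]
handle_end 0.91 [ 0.6681 -0.0126  0.0087]
1686
```

View pics/w1d.png

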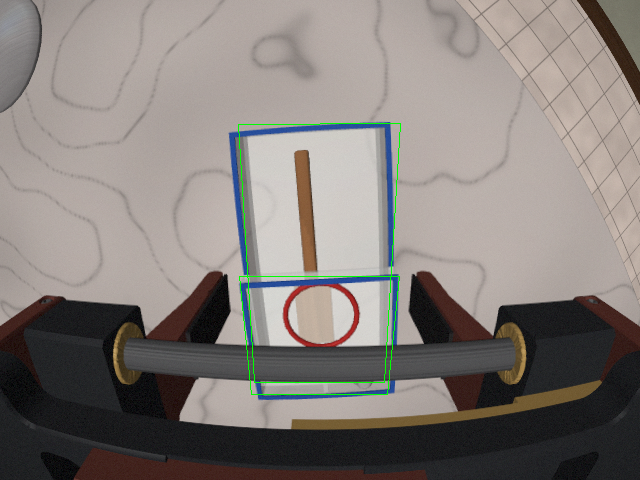

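The wrist view shows the tray's far blue corners at about (230,132) and (390,122), and the shelf edge from (241,287) to (398,276). The handle end is at (302,151), running down to about (310,272). My overlay is about 3° off in yaw, so I'll fit the corners and the handle.

Run:
```python
from h import *
from scipy.optimize import least_squares
np.set_printoptions(precision=4,suppress=True)
T=np.load('T1.npy'); c=camera_info('wrist'); im=cv2.imread('pics/w1.png')
O=[(150,80,75),(150,-80,75),(0,80,100),(0,-80,100),(-150,80,100),(-150,-80,100)]
I=np.array([(230,132),(390,122),(241,287),(398,276),(259,398),(394,391)],float)
r=least_squares(lambda v:(wpix(orgpts(O,v[:2],v[2]*100),T,c)-I).ravel(),[.602,-.1145,.49],loss='soft_l1')
o=r.x[:2];y=r.x[2]*100; print('org',o,y,'\n',r.fun.reshape(-1,2) if len(r.fun)==12 else '')
# handle pixels: brown
hsv=cv2.cvtColor(im,cv2.COLOR_BGR2HSV); m=((hsv[...,0]<18)&(hsv[...,1]>90)&(hsv[...,2]>50)); m[:140]=0;m[268:]=0;m[:,:280]=0;m[:,335:]=0
ys=np.arange(158,266,6); L=[];
for yy in ys:
    xs=np.flatnonzero(m[yy]); L.append((xs.min(),xs.max()+1))
L=np.array(L); print('top row',np.flatnonzero(m.any(1)).min(),'widths',(L[:,1]-L[:,0]))
mid=np.c_[L.mean(1),ys]
def ray(p,z):  # pixel -> world at z
    d=np.array([p[0]-c['cx'],p[1]-c['cy']])/c['fx']; th=np.hypot(*d); u=d/th*np.sin(th)
    v=T[:3,:3]@np.array([u[0],-u[1],-np.cos(th)]); return T[:3,3]+v*(z-T[2,3])/v[2]
W=np.array([ray(p,.022) for p in mid]); 
vx,vy,x0,y0=cv2.fitLine(W[:,:2].astype(np.float32),cv2.DIST_L2,0,1e-4,1e-4).ravel()
s=np.sign(vx); d=np.array([vx,vy])*s; print('spat yaw',np.degrees(np.arctan2(d[1],d[0])))
e=ray((302,np.flatnonzero(m.any(1)).min()),.024)[:2]; q=np.array([x0,y0]); he=q+d*((e-q)@d); print('handle_end',he)
Ry=np.array([[np.cos(np.radians(y)),np.sin(np.radians(y))],[-np.sin(np.radians(y)),np.cos(np.radians(y))]])
for n,k in (('he',0),('grasp',.055),('be',.25)): print(n,he-d*k,'org',Ry@(he-d*k-o)*1000)
i=im.copy()
for Lp in [[(-150,-80,75),(150,-80,75),(150,80,75),(-150,80,75)],[(-150,-80,100),(0,-80,100),(0,80,100),(-150,80,100)]]:
    cv2.polylines(i,[wpix(orgpts(Lp,o,y),T,c).round().astype(int)],True,(0,255,0),1)
S=np.array([(he[0]-d[0]*k,he[1]-d[1]*k,.024) for k in (0,.055,.165)]); 
for p in wpix(S,T,c): cv2.circle(i,tuple(p.round().astype(int)),3,(255,255,0),-1)
cv2.imwrite('pics/fit.png',cv2.resize(i[100:410,200:430],None,fx=1.9,fy=1.9))
```

```text
org [ 0.5994 -0.1171] 50.052068004838354 
 [[-0.5245  0.502 ]
 [ 0.6814  0.1786]
 [-1.4005 -3.3215]
 [ 0.5941 -1.0602]
 [-0.2887  1.6041]
 [ 0.615   1.9248]]
top row 150 widths [14 14 13 14 13 14 13 14 13 14 13 14 13 12 13 12 13 12]
spat yaw 50.787666
handle_end [ 0.6701 -0.0131]
he [ 0.6701 -0.0131] org [125.1601  12.5956]
grasp [ 0.6353 -0.0557] org [70.1646 11.8895]
be [ 0.5121 -0.2068] org [-124.8193    9.3861]
```

View pics/fit.png

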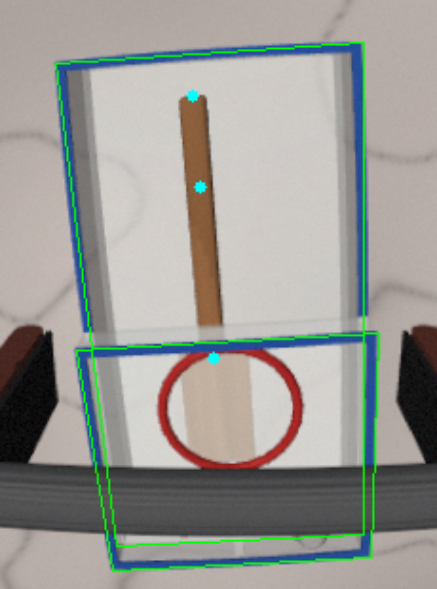

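The fit agrees to a few mm. The organiser is at (0.599,-0.117) with yaw 50°. The spatula has yaw 50.8°, handle end at organiser x=125 and blade end at x=-125. Next I check IK for the whole path, then grasp and lift slightly.

```bash
cat >> h.py <<'E'
YAW=50.8; HE=np.array([.6701,-.0131]); D=np.array([np.cos(np.radians(YAW)),np.sin(np.radians(YAW))]); BE=HE-.25*D
def tcp(xb,zb,th,s=.195,h=.023):  # xb: blade end's travel along the spatula axis from where it lay
    t=np.radians(th); p=BE+D*(xb+s*np.cos(t)-h*np.sin(t)); return np.r_[p,zb+s*np.sin(t)+h*np.cos(t)],tool(YAW,th)
PATH=[(0,.009,0),(0,.009,8),(0,.009,15),(.025,.010,19),(.060,.012,26),(.110,.030,28),(.150,.060,28),(.150,.24,28)]
E
python3 - <<'E'
from h import *
np.set_printoptions(precision=3,suppress=True)
for w_ in PATH: p,r=tcp(*w_); print(w_,p,ik(p,r))
p,r=tcp(0,.006,0)
assert all(ik(*tcp(*w_)) is not None for w_ in PATH)
command_gripper(.05)
reach(p+[0,0,.11],r); servo_line(p+[0,0,.02],.12); print(get_force()); servo_line(p,.05)
print(get_force(),get_tool_pos(),p)
command_gripper(0); print('gap',get_finger_gap(),get_force(),get_clock())
p,r=tcp(*PATH[0]); servo_line(p,.03); 
p,r=tcp(*PATH[1]); servo_line(p,.08,r); print(get_finger_gap(),get_force(),get_ft_torque(),get_clock())
save('s2',get_image('side')); save('c2',get_image('scene'))
a=cv2.imread('pics/s2.png')[170:370,250:450];b=cv2.imread('pics/c2.png')[190:340,200:400]
cv2.imwrite('pics/j2.png',np.hstack([cv2.resize(a,(400,400)),cv2.resize(b,(400,300),).copy() if 0 else cv2.copyMakeBorder(cv2.resize(b,(400,300)),0,100,0,0,0)]))
E
```

```text
(0, 0.009, 0) [ 0.635 -0.056  0.032] [-11.214  37.006  92.016  -0.     50.979  27.986]
(0, 0.009, 8) [ 0.632 -0.06   0.059] [-15.846  33.407  95.342   9.825  48.483  17.01 ]
(0, 0.009, 15) [ 0.627 -0.065  0.082] [-20.436  30.852  98.014  19.299  47.861   6.156]
(0.025, 0.01, 19) [ 0.64  -0.05   0.095] [-20.877  30.229  98.045  24.477  48.239   2.435]
(0.06, 0.012, 26) [ 0.654 -0.032  0.118] [-22.548  29.294  98.761  33.677  49.236  -5.106]
(0.11, 0.03, 28) [0.684 0.003 0.142] [-19.265  28.833  96.058  34.899  50.48   -1.605]
(0.15, 0.06, 28) [0.709 0.034 0.172] [-15.69   27.952  92.148  32.724  52.783   4.99 ]
(0.15, 0.24, 28) [0.709 0.034 0.352] [-15.69   18.395  80.039  26.972  71.654  17.128]
[ 0.304 -0.709  0.699]
[-0.151 -0.718  1.043] [ 0.635 -0.056  0.029] [ 0.635 -0.056  0.029]
gap 0.015698006986878545 [0.157 0.015 0.366] 7.3083
0.01579350064130357 [ 0.385  0.652 -0.548] [-0.033 -0.017 -0.03 ] 8.05
```

View pics/j2.png

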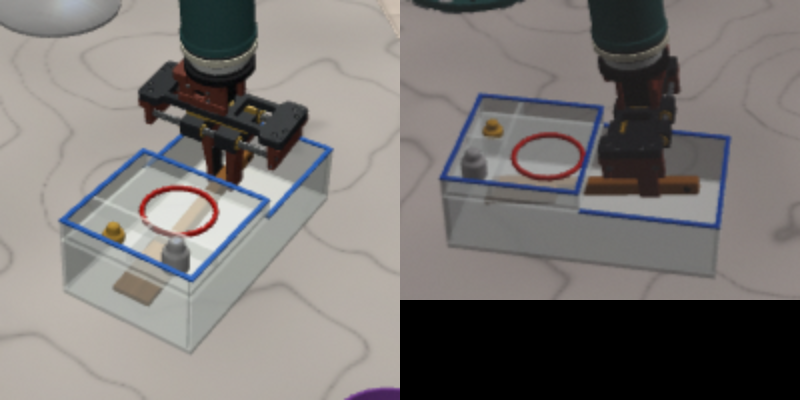

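The spatula is held at a gap of 15.8 mm (the handle is 16 mm) and tilted. Forces are below 1 N and the organiser items are undisturbed. I'll continue stepwise with a force guard.

Run:
```python
from h import *
np.set_printoptions(precision=3,suppress=True)
for w_ in PATH[2:]:
    p,r=tcp(*w_); servo_line(p,.09,r); f=get_force(); print(w_,f,get_finger_gap(),get_clock(),get_ft_torque())
    if w_[0]==0: save('s3',get_image('side')); save('c3',get_image('scene'))
    if np.linalg.norm(f)>4: print('STOP'); break
wait(.5); save('s4',get_image('side')); save('c4',get_image('scene'))
for c in ['scene','side']:
    for t in ['handle_end','blade_end','weight','valve']:
        for d in place_of(c,t)[:2]: print(c,t,round(d['confidence'],2),w(c,d['location']))
print(get_qd(),get_clock())
I=[cv2.imread('pics/%s.png'%n) for n in('s3','c3','s4','c4')]
I=[cv2.resize(I[0][150:370,250:470],(300,300)),cv2.resize(I[1][150:340,200:390],(300,300)),cv2.resize(I[2][120:370,250:500],(300,300)),cv2.resize(I[3][80:340,200:460],(300,300))]
cv2.imwrite('pics/j4.png',np.vstack([np.hstack(I[:2]),np.hstack(I[2:])]))
```

```text
(0, 0.009, 15) [ 0.14  -0.205 -0.767] 0.015627338643626473 8.5667 [-0.106  0.086 -0.046]
(0.025, 0.01, 19) [ 0.154  0.644 -1.784] 0.015834069690762873 9.0833 [-0.121  0.073 -0.021]
(0.06, 0.012, 26) [ 0.147 -0.424 -1.019] 0.015690628810384966 9.6 [-0.17   0.072  0.042]
(0.11, 0.03, 28) [ 0.353  0.07  -1.46 ] 0.015834869833691756 10.325 [-0.168  0.125 -0.014]
(0.15, 0.06, 28) [-1.305  0.215 -0.226] 0.015626664208692926 11.0333 [-0.174  0.049  0.016]
(0.15, 0.24, 28) [-0.008  0.027 -0.149] 0.016006881346460843 13.1833 [-0.207  0.082 -0.012]
scene handle_end 0.75 [ 0.554 -0.241  0.078]
scene handle_end 0.44 [ 0.534 -0.48  -0.   ]
scene blade_end 0.61 [ 0.607 -0.092  0.238]
scene weight 0.51 [ 0.555 -0.243  0.077]
scene valve 0.44 [ 0.649 -0.063  0.073]
scene valve 0.39 [ 0.498 -0.192  0.078]
side handle_end 0.76 [0.746 0.082 0.354]
side blade_end 0.75 [ 0.606 -0.086  0.24 ]
side weight 0.73 [ 0.555 -0.239  0.078]
side valve 0.59 [ 0.499 -0.192  0.08 ]
[-0.024 -0.03   0.014  0.077 -0.02  -0.031] 14.1833
```

View pics/j4.png

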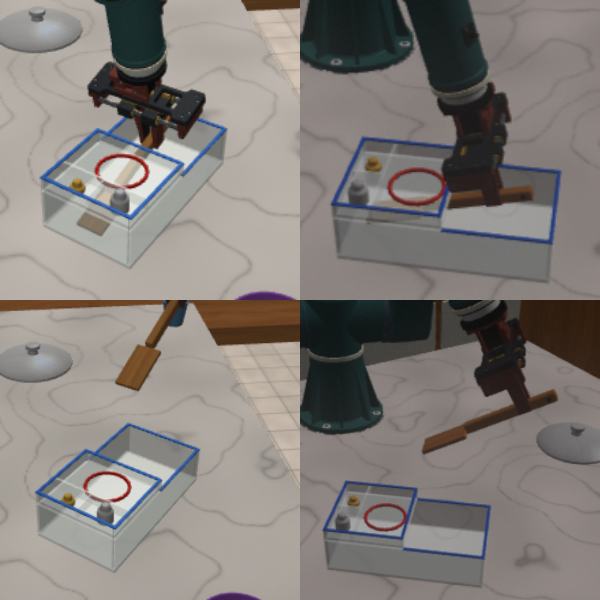

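The spatula is out and held, with the blade end at z≈0.24 and the handle end at z≈0.354. The weight and valve have not moved.

```bash
python3 -c "
from rig import *
print(get_finger_gap(),get_qd(),get_clock()); finish_job()"
```

```text
0.01617081454050713 [-0.02381906 -0.0304435   0.01438653  0.07692332 -0.02033491 -0.03055706] 14.1833
the job is handed in; nothing more can be done
```

I took the spatula out and handed the job in at 14.2 s. The spatula is held still in the air, with its blade end at z ≈ 0.24 m. That is well above the highest thing on the organiser, the top of the weight at about 0.114 m.

- **How it came out:** I gripped it by the handle, 55 mm from the handle end. I tilted it handle end up to 15° under the upper tier's edge, then drew it diagonally through the opening while steepening to 28°, and lifted it clear.
- **Last checks:** Force readings between steps were under 2 N, so there was no sign of it pressing on the acrylic. The finger gap was 16 mm, matching the handle, and joint speeds were almost zero. The weight and valve were found where they started, within a few mm.
- **Bowl and lid:** I did not measure these again at the end. The arm did not go near them during the lift, and the lid looked unmoved in the last pictures.
- **Disagreements:** The scene camera's network reported the handle end on the weight, which is a false find. The side camera put it at z ≈ 0.354 m, close to the planned pose. The scene camera's best valve find was also false, at the opening, but its second agreed with the side camera.

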